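# Unclamp the orange laser filter

### The arm

A 6-joint arm with a two-finger parallel gripper is mounted at the origin on the work surface. World frame = base frame: x ahead of the robot, y to its left, z up, the work surface at z = 0. Lengths are in mm, angles in degrees, forces in N, time in s.
With the tool pointing down it reaches from about 350 to 850 mm from the base axis. Payload 8.1 kg.
Tool frame: the origin (TCP) lies between the finger pads; the fingertips stand 14 mm ahead of it and the grasp point (between the pads) lies 5 mm behind it; z points along the fingers, x is the direction in which the jaws open and shut, and the axes are right-handed (so a half turn about z gives the same grasp; the last joint's range is limited). The gripper opens to 85 mm and grips with 20 to 120 N. Pads are 22 mm wide; open, the fingers measure 114 mm over their backs; the gripper's body (76 mm by 85 mm) begins 54 mm behind the grasp point. The pads swing forward as they close: fully open they stand 13 mm farther back than shut.
Start: joints at [67.701, 7.471, 85.268, -0, 87.261, -4.893], TCP at [179.467, 572.535, 245.292] pointing down, gripper open.
Joint ranges: [-169.43, 169.43], [-51.17, 129.36], [1.28, 143.12], [-76.62, 256.62], [0, 156.53], [-152.29, 152.29]. Speed limits (degrees/s): [136.94, 136.94, 159.86, 180, 180, 180].

### API

Orientations are given as [roll, pitch, yaw] about the fixed x, y, z axes, in that order (R = Rz(yaw) Ry(pitch) Rx(roll)).
In Python, from bench import r, vision, job gives the robot as it stands.
- The arm moves only by the tool send_rows, never from a script. Its arguments are lists of equal length, an entry for each row: "dp": the shift along the world's x, y, z in mm, a list of three; "rot": the turn, a rotation vector about the world's x, y, z in rad, a list of three. In form: {"dp": [[tx, ty, tz], ...], "rot": [[wx, wy, wz], ...]}. A call has 1 to 5 rows; each row is the pose to reach, as a shift and turn from the pose commanded when the call began; what a row does not reach only later rows make up. A row lasts 1/8 s, in which the tool goes at most 62.5 mm and 10.7 degrees, less where a joint would pass 70% of its speed; a pose out of reach is approached as far as the arm can. A call with a gripper value outside its range is refused whole. "jaw" is the finger opening in mm, from 0 to 85.4, set as the call begins (left out, the last holds). The fingers move at their own pace and stop on an object; "force" is the grip in N (left out, the last holds). Time passes only in rows, so rows that repeat a pose let the fingers close. It gives the time, the measured TCP pose, the force and the opening at its end, in the units of the state.
- r.sense(): the state, without advancing time (a new reading comes with each control period).
- vision.snapshot(name): name is "scene" or "top"; returns a dict with "pixels" (420x560x3 uint8, red, green, blue), "depth" (420x560 float32, mm along the optical axis (not along the pixel's ray), 0 where there is no reading), "intrinsics" (3x3 intrinsics, pixels), "world_from_camera" (4x4, takes a point from camera to world coordinates). Camera axes: x right, y down, z forward; pixel columns grow to the right and rows downward; lengths in mm; the calibration is good to about 2 mm. A picture is of the moment at which its call begins.
- job.hand_in(): hands the job in, once; it reports no verdict.
The state is a dict: "time": time; "joint_pos": joint angles; "qd": joint speeds; "joint_efforts": joint torques, N m; "tool_pos": TCP position; "tcp_rot": TCP orientation; "ft_force": force on the tool from outside, world axes, zero at the start; "wrist_torque": the same for the moment, N m; "finger_gap": finger opening in mm.
Only numpy, scipy, OpenCV 4.12 (cv2) and the standard library are available. Lean on these libraries where they do the work, as an engineer would, in place of code of your own. Each camera call takes 0.05 s, during which the arm holds its last target.

### The job

On the optics bench, swing up the spring hold-down finger on the clamp that holds the orange filter, right over until it stays open. Then lift the orange filter out, set it down flat in the empty pocket of the white tray (do not drop it in) and let go, with that finger still standing open. Leave the green filter in its clamp.

Things in the scene. Friction and masses are not known exactly. Their poses are not given: they have to be found in the camera images.
- clamp_a_knob (a point): Centre of the red cross-knob (dia 16, 24 mm along y) on the finger pressing the orange filter; filter's top face 34 mm below, rib 38 mm along -x. Closed: frame level, x to the hinge, y along its axis, z up. Hinge axis at x +52, z -12 mm in this frame, turning about +y. Arm 12 mm wide. Needs 3 N; past 49 degrees it springs open to 109 and stays, else snaps shut. Hinge cheeks end 10 mm above axis.
- orange_filter_grip (a point): Centre of the orange upright grip rib (26 mm in x, 12 in y, 40 tall) on the middle of a flat black frame 100 x 56 x 8 mm (x, y, z) with an orange window; 20 mm above the frame's top face, 28 above its underside. z up; 90 g. Lies in a 20 mm high clamp base between 5 mm fences (2 mm play), under the finger; lifts straight up once that is open. A like clamp holds the green filter.
- green_filter_grip (a point): Centre of the green grip rib of the green filter, which has the same shape and size as the orange one (rib 26 x 12 x 40 mm on a 100 x 56 x 8 mm black frame, point 28 mm above its underside). It stays in the other clamp.
- pocket (a point): Centre of the floor of the white tray's empty pocket, 126 mm (x) x 82 mm (y) inside; its 5 mm thick walls rise 7 mm above this point; z up. The filter lies with its length along x, either way round, its rib's centre then 28 mm above this point. The other pocket (87 mm along +y) holds a blue filter of the same shape.
Mind the look-alikes: they are no part of the job. What is shaped like the part that bears orange_filter_grip but yellow is not meant.

How it is judged:
By the outcome, as a careful person would: the job done as asked, in the order asked, and still so for the second after the job is handed in, with the robot touching nothing.
It also fails if it takes over 48 s, if anything falls off the work surface, if the arm or the gripper's body presses on something with over 40 N, if the wrist force passes 120 N, or if a joint passes its speed limit or range.

## Working session

There is one attempt and no reset: what is moved stays moved. The work goes in short steps, Python scripts to look and compute and a tool call to move; the robot and the scene stay as the last step left them, time stands still between calls to the robot, and variables do not carry over. Pictures are saved under pics/ and viewed, and the job is handed in when it is done.

Besides the shell and the picture viewer there is one more tool, called after "Emit:" as name(argument=value, ...) on one line, values as JSON. send_rows: Moves the arm, as the interface text tells. Its arguments: {"type":"object","properties":{"dp":{"type":"array"},"rot":{"type":"array"},"jaw":{"type":"number"},"force":{"type":"number"}},"required":["dp","rot"]}

```bash
mkdir -p pics; ls; python3 - <<'E'
from bench import r, vision, job
import cv2,numpy as np,pickle
print(r.sense())
for n in("scene","top"):
    s=vision.snapshot(n); pickle.dump(s,open(f"pics/{n}0.pkl","wb"))
    cv2.imwrite(f"pics/{n}0.png",cv2.resize(s["pixels"][:,:,::-1],(800,600),interpolation=cv2.INTER_CUBIC))
    print(n,s["intrinsics"],s["world_from_camera"])
E
```

```text
pics
{'time': 0.0, 'joint_pos': array([ 6.76995713e+01,  7.51339886e+00,  8.53307335e+01, -5.60898118e-04,
        8.72626315e+01, -4.89070269e+00]), 'qd': array([-0.03918158, -0.05384803,  0.03590635,  0.10380039,  0.01183848,
       -0.05867915]), 'joint_efforts': array([ 5.34266001e-04, -5.69392204e+01, -5.00550950e+01, -1.98651405e-04,
        1.44200778e-02, -5.42235125e-05]), 'tool_pos': array([179.27484293, 572.02636642, 244.24830407]), 'tcp_rot': array([-1.79991456e+02,  1.06422874e-01,  7.25903093e+01]), 'ft_force': array([-0.34383676, -0.00480921, -0.11074106]), 'wrist_torque': array([-0.00389074,  0.00846358,  0.0138224 ]), 'finger_gap': 85.21515994632043}
scene [[422.57513599   0.         275.37329776]
 [  0.         422.57513599 215.101421  ]
 [  0.           0.           1.        ]] [[-7.87256017e-01  4.98111276e-01 -3.63473685e-01  8.66680426e+02]
 [ 6.16590928e-01  6.42221097e-01 -4.55376427e-01  3.74402438e+02]
 [ 6.60233556e-03 -5.82612408e-01 -8.12723317e-01  8.76874761e+02]
 [ 0.00000000e+00  0.00000000e+00  0.00000000e+00  1.00000000e+00]]
top [[444.6610656    0.         273.25162377]
 [  0.         444.6610656  206.05210376]
 [  0.           0.           1.        ]] [[ 2.13158945e-02 -9.99043179e-01  3.81884706e-02  4.73346921e+02]
 [-9.99684481e-01 -2.07907786e-02  1.40954416e-02 -8.25225653e+01]
 [-1.32879868e-02 -3.84768784e-02 -9.99171136e-01  1.09228275e+03]
 [ 0.00000000e+00  0.00000000e+00  0.00000000e+00  1.00000000e+00]]
```

View pics/scene0.png

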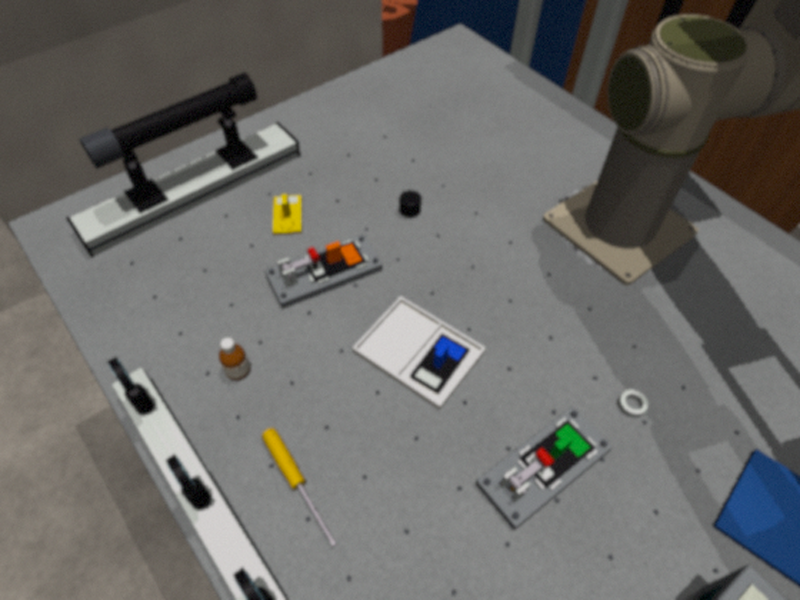

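View pics/top0.png

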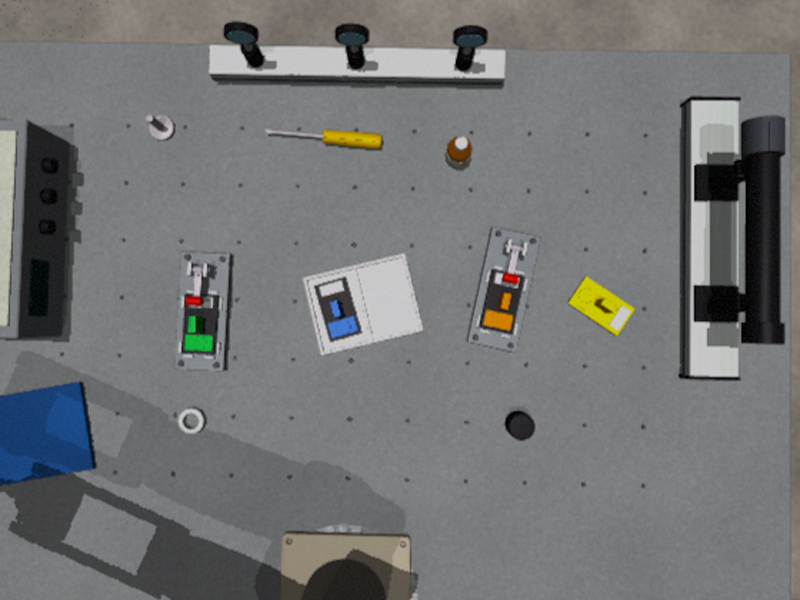

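The top view has +x up and +y left. The orange clamp is near (505,290), with its hinge up at (516,245) and the knob at (510,280). The empty pocket is near (390,300), with the blue filter to its left. Next I'll measure them.

```bash
cat > h.py <<'E'
import numpy as np,cv2,pickle
def pts(s,mask):
    v,u=np.nonzero(mask&(s["depth"]>0)); d=s["depth"][v,u]
    K=s["intrinsics"];T=s["world_from_camera"]
    c=np.stack([(u-K[0,2])/K[0,0]*d,(v-K[1,2])/K[1,1]*d,d],1)
    return c@T[:3,:3].T+T[:3,3],u,v
def ray(s,u,v,z):
    K=s["intrinsics"];T=s["world_from_camera"]
    d=T[:3,:3]@np.array([(u-K[0,2])/K[0,0],(v-K[1,2])/K[1,1],1]);o=T[:3,3]
    return o+d*(z-o[2])/d[2]
def hsv(s): return cv2.cvtColor(s["pixels"],cv2.COLOR_RGB2HSV)
def big(m):
    n,l,st,c=cv2.connectedComponentsWithStats(m.astype(np.uint8))
    return [(l==i,st[i],c[i]) for i in np.argsort(-st[1:,4])+1 if st[i,4]>8]
E
python3 - <<'E'
from h import *
for n in("scene","top"):
    s=pickle.load(open(f"pics/{n}0.pkl","rb"));H=hsv(s);h,S,V=H[...,0],H[...,1],H[...,2]
    for nm,m in dict(red=((h<4)|(h>174))&(S>170)&(V>90),orange=(h>=6)&(h<=16)&(S>200)&(V>120),white=(S<30)&(V>170)).items():
        for b,st,c in big(m)[:6]:
            p,u,v=pts(s,b)
            if len(p): 
              zt=np.percentile(p[:,2],90); t=p[p[:,2]>zt-5]
              print(n,nm,st,c.round(1),"med",np.median(p,0).round(),"top",zt.round(1),t.mean(0).round(1), len(t))
    # crops
    y0,y1,x0,x1=((150,260,320,460) if n=="top" else (150,230,175,285))
    im=cv2.resize(s["pixels"][y0:y1,x0:x1,::-1],None,fx=6 if n=="scene" else 5.4,fy=6 if n=="scene" else 5.4,interpolation=cv2.INTER_CUBIC)
    cv2.imwrite(f"pics/{n}crop.png",im)
s=pickle.load(open("pics/top0.pkl","rb"))
cv2.imwrite("pics/traycrop.png",cv2.resize(s["pixels"][170:255,200:310,::-1],None,fx=7,fy=7,interpolation=cv2.INTER_CUBIC))
E
```

```text
scene red [376 313  12  13  91] [380.7 319.5] med [497. 253.  69.] top 71.4 [497.6 254.2  69.7] 74
scene red [216 174   7   8  36] [219.  177.4] med [ 545. -255.   70.] top 72.3 [ 545.5 -256.7   70. ] 33
scene orange [229 170  24  15 176] [242.5 176.5] med [ 479. -246.   30.] top 69.0 [ 508.1 -248.8   68.8] 34
scene white [  90  258  109  162 3120] [140.4 348.3] med [902.  22.  40.] top 42.3 [904.3  -8.   40.6] 3064
scene white [ 248  208   91   75 2413] [287.7 242. ] med [506. -40.   6.] top 12.2 [503.3 -25.3  10.3] 821
scene white [ 50 139  48  29 497] [ 68.5 154.8] med [ 816. -589.   40.] top 42.4 [ 810.4 -594.2   40.6] 475
scene white [179  88  26  23 310] [191.3  98.3] med [ 423. -589.   41.] top 42.7 [ 425.5 -593.2   40.8] 302
scene white [117 117  45  24 284] [138.4 128.1] med [ 613. -574.   41.] top 42.8 [ 613.1 -573.1   40.8] 270
scene white [518 410  19  10 102] [526.9 416. ] med [458. 522. 134.] top 135.6 [459.4 522.8 133.8] 101
top red [130 207  11   7  64] [135. 210.] med [497. 251.  68.] top 70.2 [495.9 250.3  68.7] 50
top red [352 191  11   8  60] [356.9 194.4] med [ 544. -261.   68.] top 70.2 [ 543.2 -260.    68. ] 51
top white [ 146   32  208   22 3077] [249.2  42.8] med [906.   7.  40.] top 42.1 [905.   -3.8  39.9] 2757
top white [ 212  178   84   71 2965] [260.2 211.3] med [503. -43.   5.] top 10.7 [502.1 -29.8   8.8] 1125
top white [ 483   71   34  192 2412] [495.  169.5] med [ 607. -582.   40.] top 42.2 [ 615.6 -589.5   40.1] 2167
top white [   0   92   11  136 1060] [  3.6 150.1] med [630. 524. 132.] top 133.6 [621.6 524.2 131.6] 1007
top white [125 287  17  16 112] [133.2 294.1] med [294. 267.  13.] top 15.0 [293.6 266.9  13.2] 94
top white [224 197  17  10 100] [231.8 201.4] med [524.  34.  13.] top 15.4 [524.   33.8  13.1] 91
```

View pics/topcrop.png

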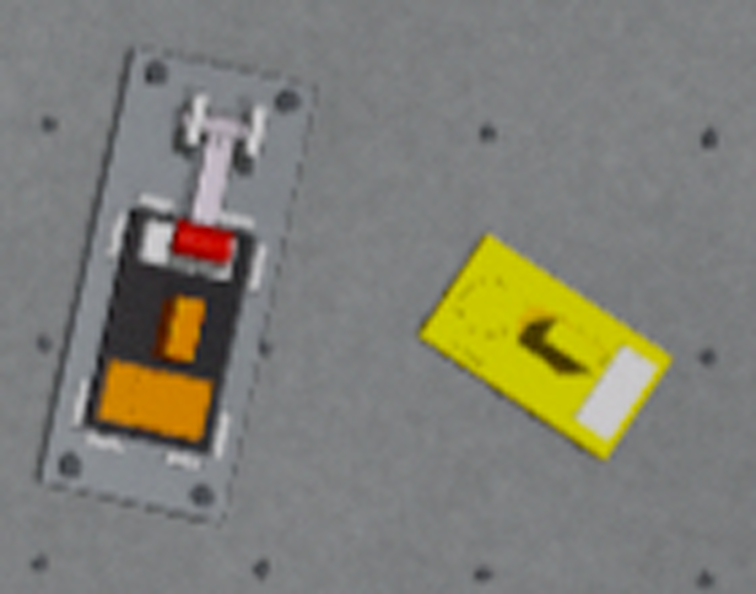

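View pics/scenecrop.png

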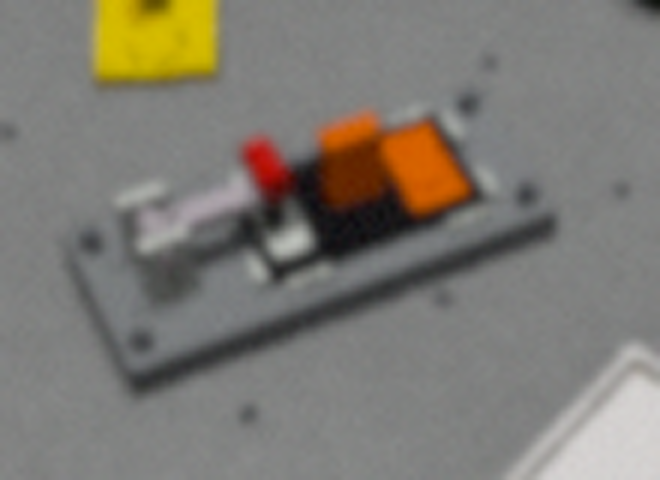

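View pics/traycrop.png

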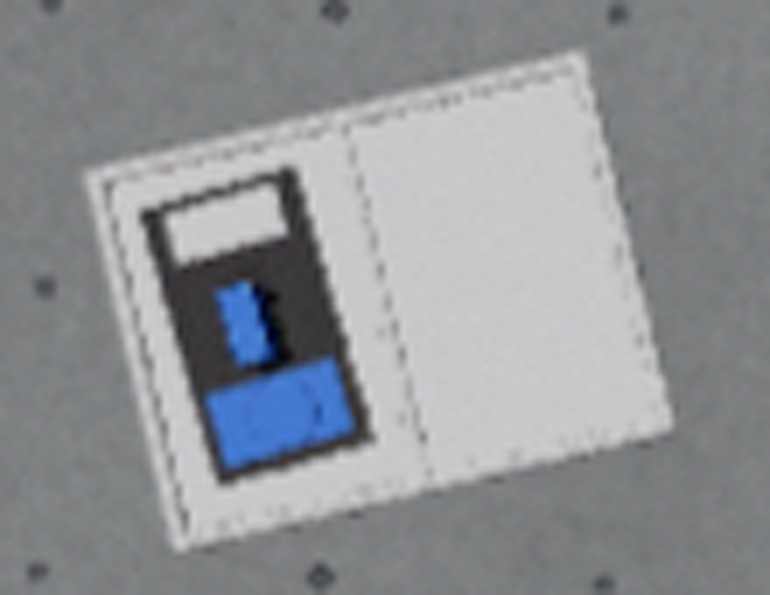

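```bash
cat > m.py <<'E'
from h import *
def rectz(s,ctr,rad,zlo,zhi,zp,n):
    K=s["intrinsics"];T=s["world_from_camera"]
    p,u,v=pts(s,s["depth"]>0)
    k=(np.hypot(p[:,0]-ctr[0],p[:,1]-ctr[1])<rad)&(p[:,2]>zlo)&(p[:,2]<zhi)
    m=np.zeros(s["depth"].shape,np.uint8);m[v[k],u[k]]=1
    m=cv2.morphologyEx(m,cv2.MORPH_OPEN,np.ones((3,3)))
    b=big(m)[0][0]; vv,uu=np.nonzero(b)
    q=np.array([ray(s,a,c,zp)[:2] for a,c in zip(uu,vv)],np.float32)
    r=cv2.minAreaRect(q); print(n,r, "zmed",np.median(p[k][:,2]).round(1)); return r
if __name__=="__main__":
  for n in("top","scene"):
    s=pickle.load(open(f"pics/{n}0.pkl","rb"));H=hsv(s);h,S,V=H[...,0],H[...,1],H[...,2]
    rectz(s,(520,-250),130,12,26,20,n+" base")
    rectz(s,(503,-43),130,2.5,14,4 ,n+" tray")
    m=(S<30)&(V>150)&(s["depth"]>0)
    p,u,v=pts(s,s["depth"]>0)
    # rib top
    k=(np.hypot(p[:,0]-507,p[:,1]+250)<30)&(p[:,2]>58)
    hh=H[v[k],u[k]]; o=(hh[:,0]>=5)&(hh[:,0]<=20)&(hh[:,1]>180)
    q=np.array([ray(s,a,b,68)[:2] for a,b in zip(u[k][o],v[k][o])],np.float32)
    print("rib",cv2.minAreaRect(q),q.mean(0),len(q),np.median(p[k][o][:,2]))
    # red
    rd=(((h<6)|(h>172))&(S>150)&(V>70)); 
    for b,st,c in big(rd)[:2]:
        vv,uu=np.nonzero(b);q=np.array([ray(s,a,d,66)[:2] for a,d in zip(uu,vv)],np.float32)
        print("red",cv2.minAreaRect(q),q.mean(0))
  s=pickle.load(open(f"pics/top0.pkl","rb"))
  # pocket floor depth
  p,u,v=pts(s,s["depth"]>0);k=np.hypot(p[:,0]-500,p[:,1]+75)<20;print("floor",np.median(p[k],0))
  for a,b in [((133,50)),((42,485)),((315,90)),((222,520))]: print(ray(s,320+a/5.4-.4,150+b/5.4-.4,20).round(1))
  print("tray corners/pocket div")
  for a,b in [(85,172),(583,50),(673,430),(180,550),(350,130),(430,480)]: print(ray(s,200+a/7-.4,170+b/7-.4,9).round(1))
E
python3 m.py
```

```text
top base ((526.9766235351562, -257.9190673828125), (84.47443389892578, 199.33787536621094), 78.6562271118164) zmed 19.9
top tray ((499.34759521484375, -23.760852813720703), (146.43942260742188, 63.7113151550293), 25.812068939208984) zmed 6.0
rib ((505.1709899902344, -253.11317443847656), (12.779168128967285, 25.725942611694336), 76.85782623291016) [ 505.15225 -253.32889] 62 67.04805317546482
red ((496.7214660644531, 253.41078186035156), (13.919590950012207, 25.69746208190918), 1.2041112184524536) [496.6348  252.49184]
red ((543.736083984375, -261.0028381347656), (24.509183883666992, 13.46484088897705), 77.0661392211914) [ 543.6011 -260.7537]
scene base ((530.0712280273438, -252.27255249023438), (90.95729064941406, 200.68533325195312), 78.6175765991211) zmed 20.8
scene tray ((497.3668518066406, -19.658355712890625), (142.85858154296875, 183.81101989746094), 14.468978881835938) zmed 6.4
rib ((509.90557861328125, -247.57521057128906), (18.1749210357666, 27.17681884765625), 80.73571014404297) [ 509.22748 -246.99614] 55 67.69621502023062
red ((495.4611511230469, 252.4919891357422), (17.232757568359375, 27.42673110961914), 0.8229384422302246) [495.42636 252.75433]
red ((544.4204711914062, -258.0486145019531), (30.08155632019043, 12.142208099365234), 84.79800415039062) [ 544.50275 -257.82986]
floor [500.2600941  -74.55577634   4.46119359]
[ 632.1 -236.6   20. ]
[ 436.8 -199.1   20. ]
[ 615.7 -318.    20. ]
[ 423.1 -279.2   20. ]
tray corners/pocket div
[540.7  83.8   9. ]
[586.9 -89.3   9. ]
[ 455.1 -123.2    9. ]
[409.8  47.2   9. ]
[557.3  -8.5   9. ]
[436.  -39.2   9. ]
```

Emit:
send_rows(dp=[[23,-52,0],[46,-104,0],[69,-156,0],[92,-208,0],[115,-260,0]], rot=[[0,0,0.02],[0,0,0.05],[0,0,0.07],[0,0,0.09],[0,0,0.108]], jaw=50, force=30)

```text
time: 0.72
tool_pos: [294.7, 310.8, 244.9]
tcp_rot: [-180.0, 0.0, 78.8]
ft_force: [0.9, -0.5, 1.0]
finger_gap: 50.2
```

Emit:
send_rows(dp=[[23,-52,0],[46,-104,0],[69,-156,0],[92,-208,0],[115,-260,0]], rot=[[0,0,0],[0,0,0],[0,0,0],[0,0,0],[0,0,0]])

```text
time: 1.35
tool_pos: [409.7, 50.7, 245.1]
tcp_rot: [180.0, -0.0, 78.8]
ft_force: [1.7, 0.5, 0.1]
finger_gap: 50.0
```

Emit:
send_rows(dp=[[23,-52,0],[46,-104,0],[69,-156,0],[92,-208,0],[115,-260,-20]], rot=[[0,0,0],[0,0,0],[0,0,0],[0,0,0],[0,0,0]])

```text
time: 1.98
tool_pos: [525.9, -209.8, 226.6]
tcp_rot: [179.8, 0.0, 78.8]
ft_force: [0.5, 0.6, -0.1]
finger_gap: 50.2
```

Emit:
send_rows(dp=[[10,-30,-30],[18,-53,-70],[18,-53,-105],[18,-53,-105],[18,-53,-105]], rot=[[0,0,0],[0,0,0],[0,0,0],[0,0,0],[0,0,0]])

```text
time: 2.6
tool_pos: [542.9, -260.5, 121.6]
tcp_rot: [179.9, 0.0, 78.8]
ft_force: [0.7, 1.4, -0.3]
finger_gap: 49.9
```

```bash
cat > snap.py <<'E'
import sys
from h import *
from bench import r,vision
t=sys.argv[1]
for n,(y0,y1,x0,x1) in dict(top=eval(sys.argv[2]),scene=eval(sys.argv[3])).items():
    s=vision.snapshot(n); pickle.dump(s,open(f"pics/{n}{t}.pkl","wb"))
    c=s["pixels"][y0:y1,x0:x1,::-1]; f=min(780/c.shape[1],590/c.shape[0])
    cv2.imwrite(f"pics/{n}{t}.png",cv2.resize(c,None,fx=f,fy=f,interpolation=cv2.INTER_CUBIC))
x=r.sense();print(x["time"],x["tool_pos"].round(1),x["tcp_rot"].round(1),x["ft_force"].round(1),x["finger_gap"])
E
python3 snap.py 1 "(130,270,290,470)" "(120,240,170,320)"
```

```text
2.7 [ 543.7 -260.9  122.8] [1.798e+02 1.000e-01 7.880e+01] [0.  0.4 0.3] 49.63275670018257
```

View pics/top1.png

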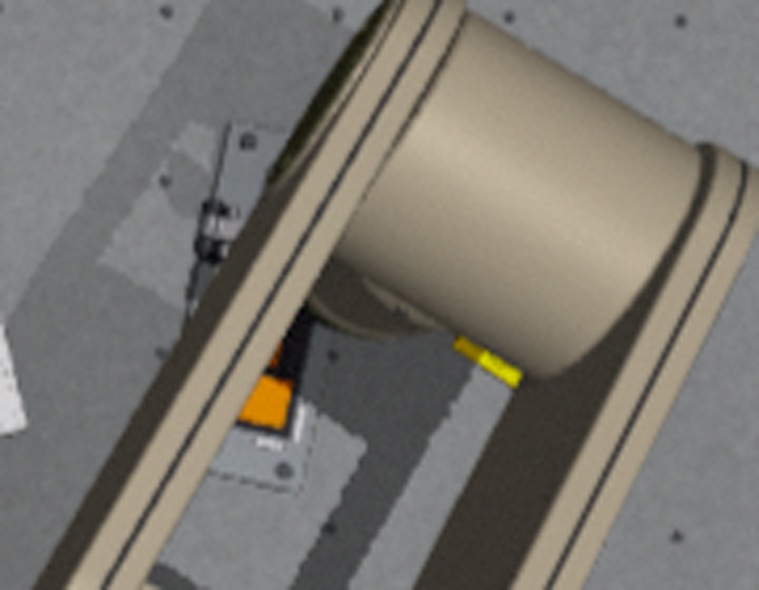

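View pics/scene1.png

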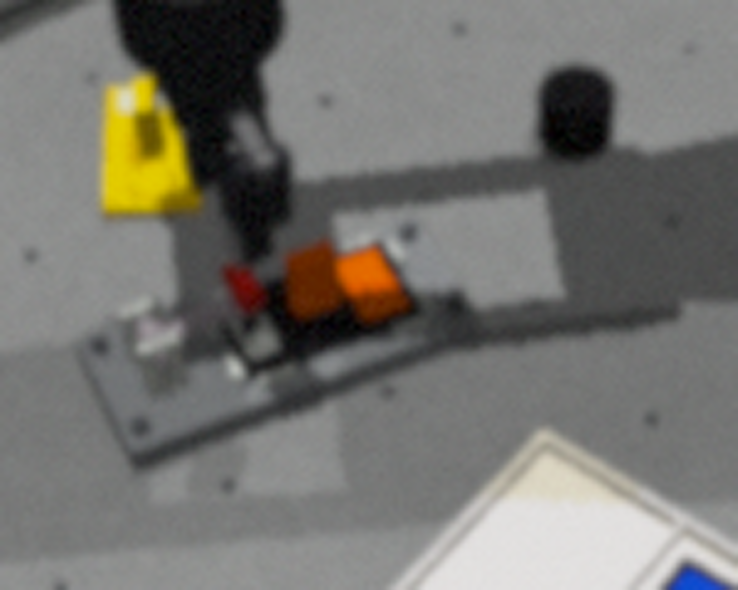

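The top view is blocked by the wrist. The scene view shows the fingers straddling above the red knob at about (245,290). I'll descend onto the knob.

Emit:
send_rows(dp=[[0,0,-20],[0,0,-40],[0,0,-52],[0,0,-62],[0,0,-62]], rot=[[0,0,0],[0,0,0],[0,0,0],[0,0,0],[0,0,0]])

```text
time: 3.32
tool_pos: [541.7, -260.0, 56.9]
tcp_rot: [-179.9, -0.0, 78.8]
ft_force: [-0.6, 1.0, 0.2]
finger_gap: 49.6
```

```bash
python3 snap.py 2 "(130,270,290,470)" "(120,240,170,320)"
```

```text
3.425 [ 542.7 -260.6   58.6] [180.    0.   78.8] [ 0.2 -0.2 -0.1] 49.67683145837879
```

View pics/scene2.png

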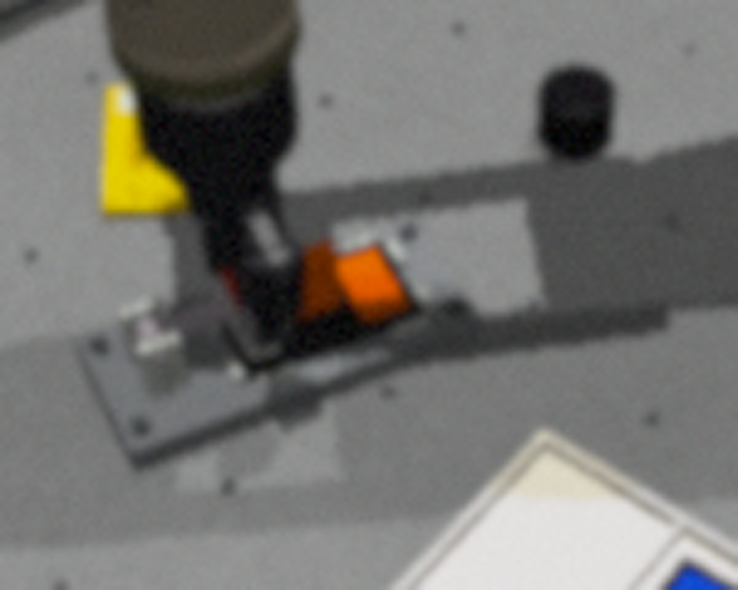

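The fingers now straddle the knob, with its red edge visible at (230,285). Nothing is touching, so I'll close.

Emit:
send_rows(dp=[[0,0,0],[0,0,0],[0,0,0],[0,0,0]], rot=[[0,0,0],[0,0,0],[0,0,0],[0,0,0]], jaw=15, force=30)

```text
time: 3.92
tool_pos: [543.0, -260.4, 59.2]
tcp_rot: [179.9, 0.0, 78.8]
ft_force: [-1.5, 3.3, 5.7]
finger_gap: 23.3
```

Emit:
send_rows(dp=[[1,0,4],[3,-1,9],[5,-1,13],[7,-1,17],[13,-3,24]], rot=[[0,0,0],[0,0,0],[0,0,0],[0,0,0],[0,0,0]])

```text
time: 4.55
tool_pos: [554.2, -262.6, 81.7]
tcp_rot: [-179.8, -0.1, 78.8]
ft_force: [-4.0, 4.9, -4.7]
finger_gap: 23.5
```

Emit:
send_rows(dp=[[5,-1,5],[10,-2,9],[18,-4,13],[27,-5,16],[36,-7,17]], rot=[[0,0,0],[0,0,0],[0,0,0],[0,0,0],[0,0,0]])

```text
time: 5.18
tool_pos: [592.5, -270.3, 100.9]
tcp_rot: [179.9, -0.0, 78.8]
ft_force: [-1.5, 4.9, 0.9]
finger_gap: 23.2
```

```bash
python3 snap.py 3 "(130,270,290,470)" "(120,240,170,320)"
```

```text
5.275 [ 593.1 -270.4  100.9] [179.9  -0.   78.8] [-1.4  5.4  3.5] 23.207939266599276
```

View pics/scene3.png

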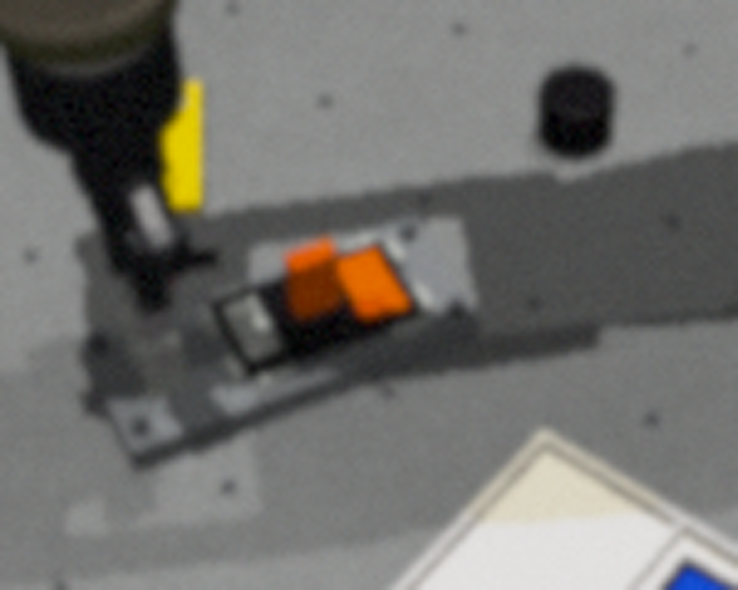

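Emit:
send_rows(dp=[[7,-1,0],[14,-3,-1],[20,-4,-3],[25,-5,-5]], rot=[[0,0,0],[0,0,0],[0,0,0],[0,0,0]])

```text
time: 5.78
tool_pos: [618.4, -275.5, 96.2]
tcp_rot: [179.8, 0.0, 78.8]
ft_force: [1.4, 6.1, 5.5]
finger_gap: 23.5
```

Emit:
send_rows(dp=[[0,0,0],[0,0,0],[0,0,0],[0,0,0]], rot=[[0,0,0],[0,0,0],[0,0,0],[0,0,0]], jaw=55)

```text
time: 6.28
tool_pos: [616.3, -275.7, 94.3]
tcp_rot: [180.0, 0.0, 78.8]
ft_force: [-0.5, 0.4, -0.8]
finger_gap: 54.9
```

Emit:
send_rows(dp=[[0,0,15],[0,0,35],[0,0,55]], rot=[[0,0,0],[0,0,0],[0,0,0]])

```text
time: 6.65
tool_pos: [617.0, -275.8, 151.9]
tcp_rot: [179.9, 0.0, 78.8]
ft_force: [0.4, -0.1, -0.3]
finger_gap: 54.8
```

Emit:
send_rows(dp=[[-40,6,0],[-80,15,0],[-102,22,0],[-102,22,0]], rot=[[0,0,0],[0,0,0],[0,0,0],[0,0,0]])

```text
time: 7.15
tool_pos: [514.1, -253.5, 151.0]
tcp_rot: [179.9, 0.0, 78.8]
ft_force: [0.5, -0.2, 0.9]
finger_gap: 54.9
```

```bash
python3 snap.py 4 "(130,270,290,470)" "(120,240,170,320)"
```

```text
7.25 [ 515.6 -254.   150.9] [179.9   0.   78.8] [1.  0.3 0.7] 54.93753593959604
```

View pics/scene4.png

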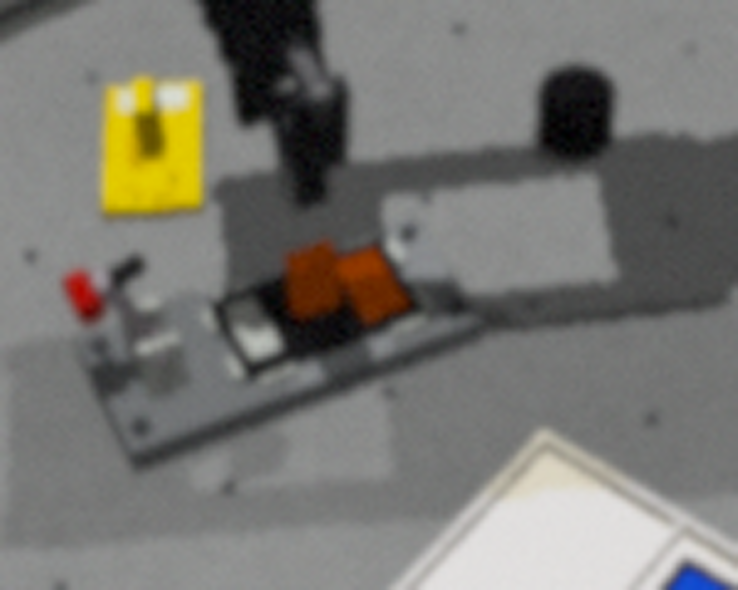

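View pics/top4.png

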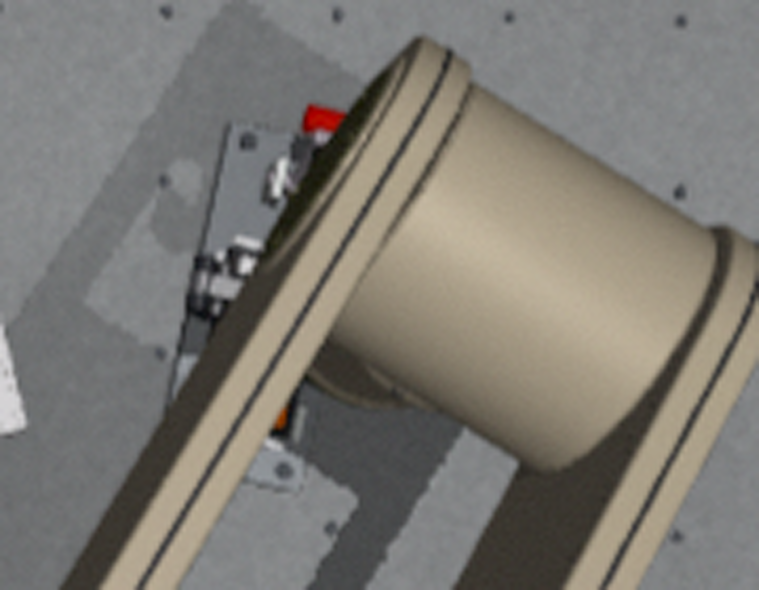

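The finger stands open, with the knob over at (85,295) in the scene view. Now the orange rib.

Emit:
send_rows(dp=[[-9,1,0],[-9,1,-35],[-9,1,-70],[-9,1,-90],[-9,1,-99]], rot=[[0,0,0],[0,0,0],[0,0,0],[0,0,0],[0,0,0]])

```text
time: 7.88
tool_pos: [505.0, -252.2, 49.1]
tcp_rot: [-179.9, -0.0, 78.8]
ft_force: [0.3, -1.2, 0.8]
finger_gap: 54.8
```

```bash
python3 snap.py 5 "(130,270,290,470)" "(120,240,170,320)"
```

```text
7.975 [ 505.3 -252.4   49.8] [-179.9   -0.    78.8] [-0.   0.1  0.8] 54.94255218588894
```

View pics/scene5.png

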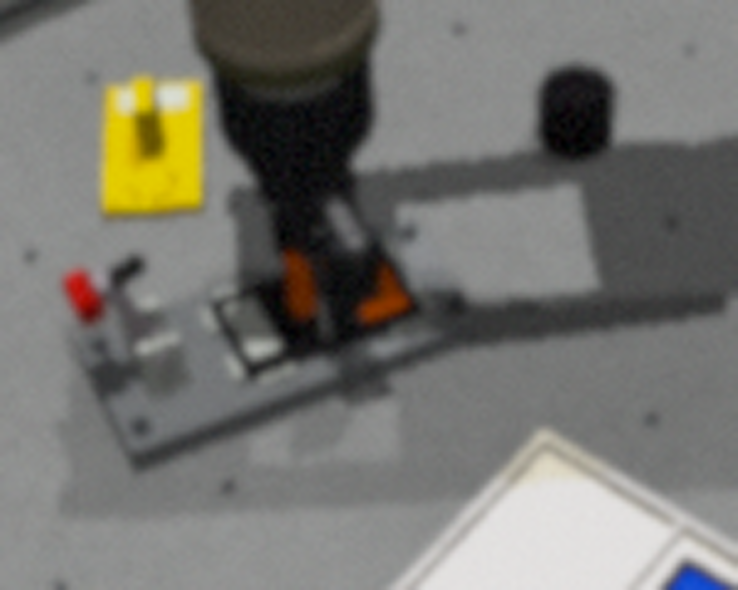

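The fingers straddle the orange rib at about (300,285). I'll close with more force.

Emit:
send_rows(dp=[[0,0,0],[0,0,0],[0,0,0],[0,0,0],[0,0,0]], rot=[[0,0,0],[0,0,0],[0,0,0],[0,0,0],[0,0,0]], jaw=4, force=45)

```text
time: 8.6
tool_pos: [506.3, -253.0, 51.6]
tcp_rot: [179.9, 0.0, 78.8]
ft_force: [-0.0, 0.8, 7.2]
finger_gap: 11.4
```

Emit:
send_rows(dp=[[0,0,5],[0,0,10],[0,0,18],[0,0,30],[0,0,45]], rot=[[0,0,0],[0,0,0],[0,0,0],[0,0,0],[0,0,0]])

```text
time: 9.22
tool_pos: [505.4, -252.4, 96.2]
tcp_rot: [-180.0, -0.0, 78.8]
ft_force: [-0.3, -0.4, -0.1]
finger_gap: 11.0
```

```bash
python3 snap.py 6 "(130,270,290,470)" "(120,240,170,320)"
```

```text
9.325 [ 507.  -253.4   98.2] [1.798e+02 1.000e-01 7.880e+01] [-0.7 -0.4  0. ] 11.316734429629413
```

View pics/scene6.png

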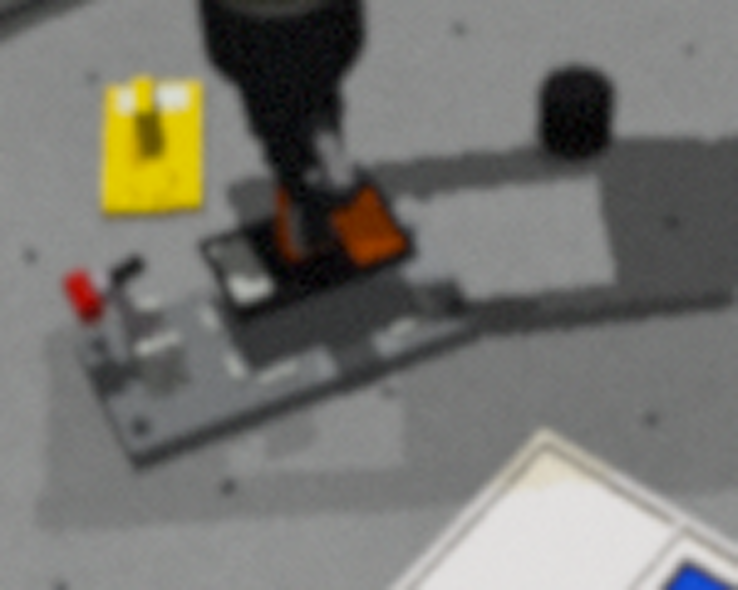

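The filter is lifted, level and clear. Now over to the pocket with a 26° turn.

Emit:
send_rows(dp=[[0,20,15],[1,60,15],[2,105,15],[3,150,15],[3,180,15]], rot=[[0,0,0.08],[0,0,0.18],[0,0,0.28],[0,0,0.38],[0,0,0.454]])

```text
time: 9.95
tool_pos: [508.3, -70.6, 110.3]
tcp_rot: [180.0, -0.0, 105.0]
ft_force: [0.7, -0.3, 0.2]
finger_gap: 11.6
```

Emit:
send_rows(dp=[[1,10,0],[1,10,-20],[1,10,-40],[1,10,-40]], rot=[[0,0,0],[0,0,0],[0,0,0],[0,0,0]])

```text
time: 10.45
tool_pos: [508.0, -62.8, 68.6]
tcp_rot: [-179.8, -0.1, 104.7]
ft_force: [-0.2, 0.4, -0.6]
finger_gap: 11.1
```

```bash
python3 snap.py 7 "(150,270,190,350)" "(190,310,230,380)"
```

```text
10.55 [509.7 -63.   70.7] [180.    0.  104.7] [ 0.8 -1.6 -0.5] 11.042178950639624
```

View pics/scene7.png

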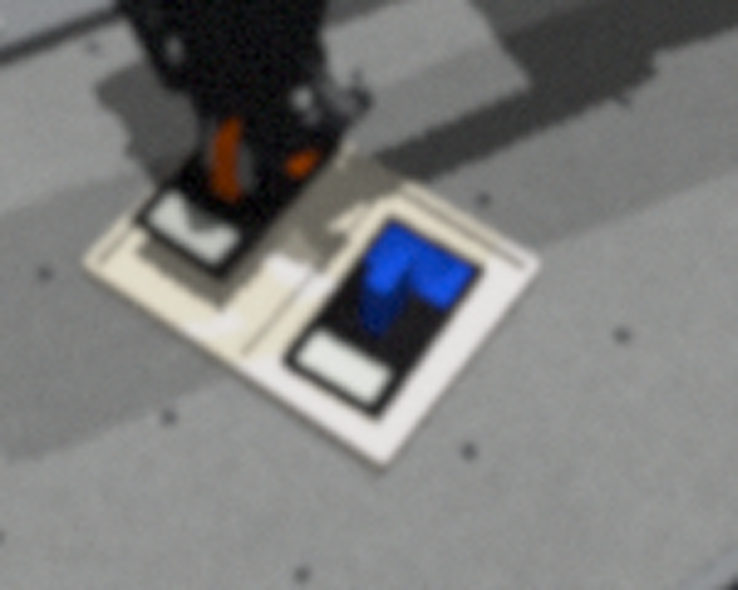

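View pics/top7.png

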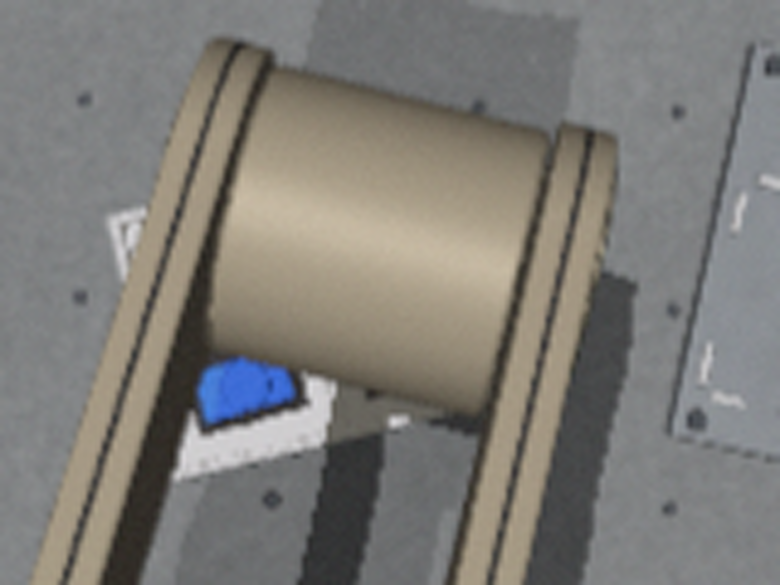

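```bash
python3 - <<'E'
from h import *
s=pickle.load(open("pics/scene7.pkl","rb"))
f=780/150 if 780/150<590/120 else 590/120
R=lambda a,b,z:ray(s,230+a/f-.4,190+b/f-.4,z).round(1)
print("frame front corners",R(138,215,48),R(222,273,48))
print("tray outer corners",R(83,262,11),R(380,468,11),R(540,263,11),"divider front",R(245,355,11))
a=np.deg2rad(14.8)
ex=np.array([np.cos(a),np.sin(a)]);ey=np.array([-np.sin(a),np.cos(a)])
for c in[(138,215),(222,273)]: 
  p=R(*c,48)[:2]-np.array([509.1,-62.2]);print("filter in pocket frame",p@ex,p@ey)
for c in[(83,262),(245,355),(380,468)]:
  p=R(*c,11)[:2]-np.array([509.1,-62.2]);print("tray",p@ex,p@ey)
E
```

```text
frame front corners [561.1 -74.1  48. ] [549.4 -24.1  48. ]
tray outer corners [585.1 -88.6  11. ] [542.5  85.1  11. ] [408.6  49.2  11. ] divider front [554.7   0.7  11. ]
filter in pocket frame 47.235011687995986 -24.78837773705417
filter in pocket frame 48.69546593811329 26.541507061017555
tray 66.73480952443406 -44.9380150622778
tray 60.1546846945246 49.164864581348446
tray 69.91906132333088 133.88119682638148
```

The filter sits within about 2 mm of the pocket centre. Lowering.

Emit:
send_rows(dp=[[0,0,-10],[0,0,-20],[0,0,-26],[0,0,-29],[0,0,-31]], rot=[[0,0,0],[0,0,0],[0,0,0],[0,0,0],[0,0,0]])

```text
time: 11.18
tool_pos: [509.4, -62.4, 39.1]
tcp_rot: [-180.0, -0.0, 104.8]
ft_force: [0.3, 0.2, -0.5]
finger_gap: 11.2
```

Emit:
send_rows(dp=[[0,0,0],[0,0,-1],[0,0,-2],[0,0,-2]], rot=[[0,0,0],[0,0,0],[0,0,0],[0,0,0]])

```text
time: 11.68
tool_pos: [509.5, -62.5, 37.3]
tcp_rot: [180.0, -0.0, 104.8]
ft_force: [-0.7, -0.4, -0.5]
finger_gap: 11.5
```

Emit:
send_rows(dp=[[0,0,-1],[0,0,-2],[0,0,-2],[0,0,-2]], rot=[[0,0,0],[0,0,0],[0,0,0],[0,0,0]])

```text
time: 12.18
tool_pos: [509.6, -62.5, 36.6]
tcp_rot: [-180.0, 0.0, 104.8]
ft_force: [-7.4, 0.6, 12.8]
finger_gap: 11.2
```

Emit:
send_rows(dp=[[0,0,-1],[0,0,-1],[0,0,-1]], rot=[[0,0,0],[0,0,0],[0,0,0]])

```text
time: 12.55
tool_pos: [509.6, -62.5, 36.5]
tcp_rot: [-180.0, 0.0, 104.8]
ft_force: [-14.5, 2.6, 24.2]
finger_gap: 11.3
```

Contact came at about z 36.6, with a sideways force as well. I'll ease off and look before releasing.

Emit:
send_rows(dp=[[0,0,1],[0,0,2],[0,0,2]], rot=[[0,0,0],[0,0,0],[0,0,0]])

```text
time: 12.92
tool_pos: [509.7, -62.5, 36.6]
tcp_rot: [180.0, 0.0, 104.8]
ft_force: [-1.5, 0.0, 4.9]
finger_gap: 11.4
```

```bash
python3 snap.py 8 "(150,270,190,350)" "(190,290,230,350)"
```

```text
13.025 [509.7 -62.5  36.6] [180.    0.  104.8] [-2.3  0.4  5.3] 11.30554111680186
```

View pics/scene8.png

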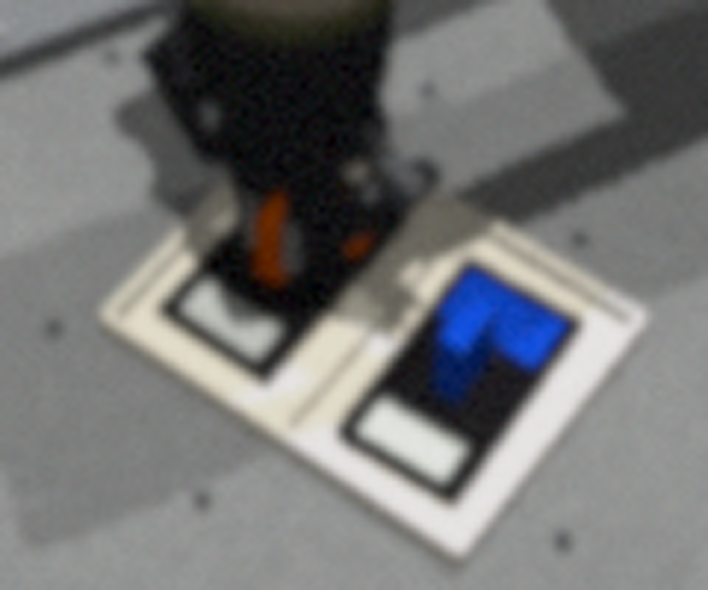

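The filter is flat inside the pocket, with its frame corners at (165,310) and (265,380). The height fits the floor too: TCP 51.6 at grip over z 20 gives about 36 here. Releasing.

Emit:
send_rows(dp=[[0,0,0],[0,0,0],[0,0,0],[0,0,0]], rot=[[0,0,0],[0,0,0],[0,0,0],[0,0,0]], jaw=40)

```text
time: 13.52
tool_pos: [509.4, -62.5, 36.2]
tcp_rot: [-180.0, -0.0, 104.8]
ft_force: [-0.3, -0.7, 0.5]
finger_gap: 39.8
```

Emit:
send_rows(dp=[[0,0,10],[0,0,30],[0,0,60],[0,0,110],[0,0,160]], rot=[[0,0,0],[0,0,0],[0,0,0],[0,0,0],[0,0,0]])

```text
time: 14.15
tool_pos: [509.2, -62.4, 198.4]
tcp_rot: [180.0, 0.0, 104.8]
ft_force: [0.4, -0.8, 0.3]
finger_gap: 40.0
```

Emit:
send_rows(dp=[[-10,50,10],[-20,100,10],[-30,150,10],[-50,200,10],[-70,250,10]], rot=[[0,0,0],[0,0,0],[0,0,0],[0,0,0],[0,0,0]])

```text
time: 14.78
tool_pos: [438.8, 189.1, 207.3]
tcp_rot: [179.9, -0.0, 104.8]
ft_force: [0.6, 0.5, -0.5]
finger_gap: 40.1
```

```bash
python3 snap.py 9 "(130,270,190,430)" "(120,320,170,450)"; cat m.py >/dev/null; python3 - <<'E'
from h import *
s=pickle.load(open("pics/top9.pkl","rb"))
p,u,v=pts(s,s["depth"]>0);H=hsv(s)[v,u]
a=np.deg2rad(14.8);ex=np.array([np.cos(a),np.sin(a)]);ey=np.array([-np.sin(a),np.cos(a)])
q=p[:,:2]-[509.1,-62.2];X=q@ex;Y=q@ey
k=(abs(X)<58)&(abs(Y)<36)&(H[:,2]<75)
print(k.sum(),np.percentile(X[k],[1,99]),np.percentile(Y[k],[1,99]))
for lo,hi in((-48,-20),(15,48)):
  kk=k&(X>lo)&(X<hi);print("z",lo,np.median(p[kk,2]))
E
```

```text
14.875 [437.6 191.6 207.2] [ 1.800e+02 -1.000e-01  1.051e+02] [ 0.7 -0.7  0. ] 40.251086221995656
365 [-47.00456101  46.37263926] [-27.74827547  25.00613184]
z -48 11.493090314111896
z 15 12.021381883313097
```

View pics/scene9.png

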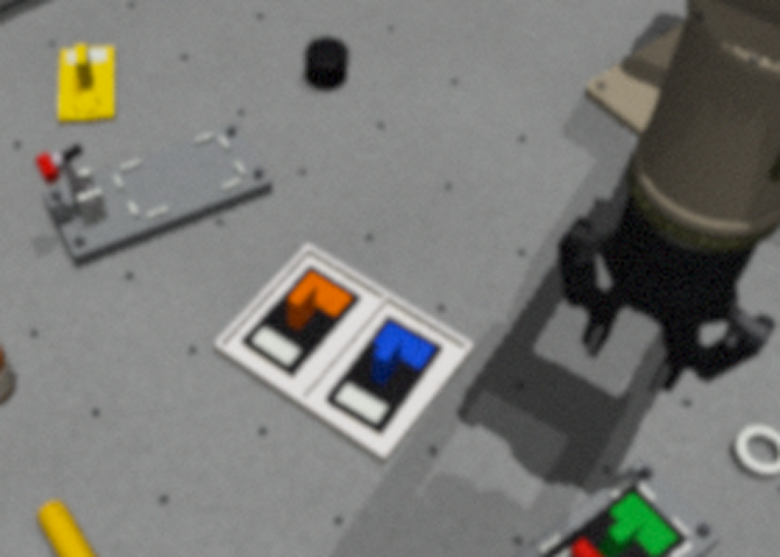

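View pics/top9.png

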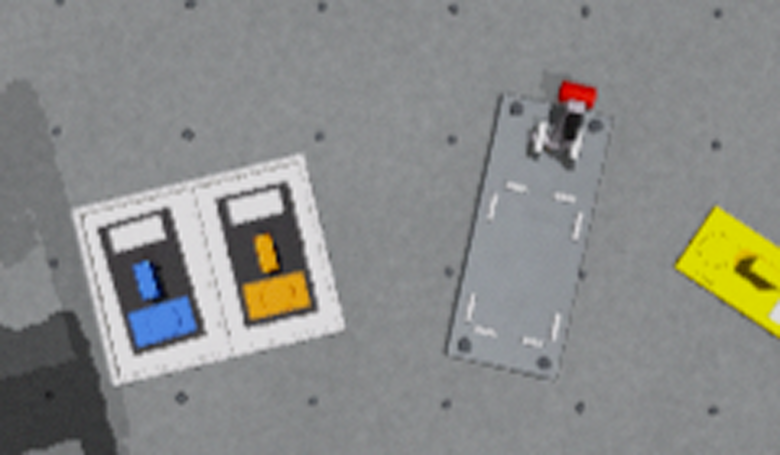

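The orange filter lies flat in the pocket, the finger stands open, and the green filter is still in its clamp. I'll let the arm settle and hand in.

Emit:
send_rows(dp=[[0,0,0],[0,0,0],[0,0,0]], rot=[[0,0,0],[0,0,0],[0,0,0]])

```text
time: 15.25
tool_pos: [440.0, 186.5, 206.4]
tcp_rot: [180.0, 0.0, 104.7]
ft_force: [-0.2, -0.3, 0.7]
finger_gap: 40.1
```

```bash
python3 -c "
from bench import job
print(job.hand_in())"
```

```text
the job is handed in; nothing more can be done
None
```

The job is done and handed in at about 15 s of the 48 s allowed. I gripped the red knob and swung the finger over to about 100°, then released it and it stayed open. I lifted the orange filter straight up by its rib, turned it 26°, lowered it into the empty pocket of the white tray until it touched, and let go.

**Last checks:** the final pictures show the finger standing open and the green filter still in its clamp. The orange filter is centred in the pocket to within about 2 mm. It lies flat, with its two ends reading 11.5 and 12.0 mm high. The gripper was well clear and touching nothing.

**One disagreement:** the filter touched down about 2 mm higher than I had worked out, and the wrist force reached 24 N up with 15 N sideways. I eased off to about 5 N and looked again before letting go. The arm had sat about 1.6 mm high when it gripped the filter, which explains most of the difference.

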